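# Press a flanged bush home on the arbor press

### The job

Press the red thumb pad of the press's pawl down until the pawl tips right over and stays clear of the ratchet wheel, then push the arm of the press down by its black ball until the brass bush is fully home, its flange down on the rim of the pipe. Only press and push with the fingers: do not take the ball or the thumb pad between them, do not force the arm while the pawl is in the teeth, and keep the fingers off the pipe. Leave the pipe standing on the anvil and the loose things on the bench where they are.

Things in the scene. Friction and masses are not known exactly. Their poses are not given: they have to be found in the camera images.
- press: bench arbor press, dark blue-green casting, base 200 x 120 mm. Origin on the bench under its pinion shaft; -x points to its front (where the arm swings), +y to the side with ratchet wheel and pawl, -y to the side with the arm. Head 68 mm wide, up to 254 mm high, reaching 80 mm in front of the origin; its 22 mm square ram stands up to 302 mm high, 32 mm in front of the origin.
- pawl_pad (a point): centre of the upper face of the red ribbed thumb pad (30 x 34 mm, 7 mm thick) at the front end of the pawl. It moves with the pawl: 270 mm above the bench and 119 mm in front of the press's origin (59 mm to +y) with the pawl in the teeth, 240 mm high when pressed right down. The pawl's steel weight ball, 60 mm behind the pad, stands 280 mm high.
- pawl (a joint): angle of the throw-over pawl, growing as the pad is pressed down: 0 to 0.12 with its nose in the teeth of the ratchet wheel, clear of them above 0.14, 0.45 tipped right over against its stop. It is weighted over centre: beyond 0.21 it falls to the stop and stays there by itself, short of that it falls back into the teeth. Under 1 N on the pad moves it.
- press_arm (a joint): angle of the press arm: 0 fully up (42 degrees above level), growing as it is pushed down; level at 0.73, bush home at 1.12 to 1.14, end of travel 1.25. Starts between 0 and 0.33. Friction holds it wherever it is left. With the pawl in the teeth it goes down at most 0.26 and locks. Needs up to 5 N at the ball, 8 to 15 N once the ram is on the bush (from 0.62 to 0.78 on).
- lever_ball (a point): centre of the black ball (32 mm across) on the end of the press arm, 200 mm from the arm's hinge axis. A 13 mm round bar runs from the ball to the hinge. It moves with the arm, in the press's x-z plane 85 mm to the -y side of the press's origin. It is 334 mm above the bench with the arm fully up, about 122 mm with the bush home.
- lever_hinge (a point): point on the arm's hinge axis (the pinion shaft, along the press's y), in the plane in which the ball swings, 200 mm above the bench. Fixed on the press.
- pipe: the work: grey steel pipe ring, 48 mm across and 52 mm high, standing on end on the round anvil of the press under its ram, with the bush started in its upper mouth. Origin at the centre of its underside (46 mm above the bench), z up its axis. It stands loose on the anvil.
- bush (a joint): how far the flanged brass bush (flange 47 mm across, 4 mm thick) has been pressed into the pipe, in m: 0 to 0.003 at the start, 0.010 fully home with its flange on the pipe's rim. It is a tight fit and stays where it is left.
- spare_bush_1: bystander: flanged brass bush, 47 mm across, 28 mm high, standing on the bench; origin at the centre of its underside.
- spare_bush_2: bystander: a second such bush; origin at the centre of its underside.
- spare_pipe: bystander: pipe ring 48 mm across, 52 mm high, standing on the bench; origin at the centre of its underside.
- tape_measure: bystander: yellow tape measure, 32 x 82 x 66 mm; origin at the centre of its underside.

How it is judged (in metres and radians):
On the way, in this order (a step that is already met when the one before it is completed fails the run):
1. the pawl is tipped over clear of the ratchet wheel while the arm is still up (value of joint pawl above 0.38 rad and value of joint press_arm below 0.65 rad), for 0.2 s.
2. the arm is pushed down and the bush is home (value of joint bush above 0.009 m and value of joint press_arm above 1 rad), for 0.2 s.
At the end, for the whole second after the job is handed in: The bush is pressed in to within 1 mm of fully home (joint bush over 0.009), the arm is still down (over 1.0 rad) and at rest, the pawl is still tipped over (over 0.38 rad), and the pipe stands upright on the anvil (within 0.05 rad and 3 mm of height) (all of step 2 and value of joint pawl above 0.38 rad and angle between pipe's own z axis and vertical below 0.05 rad and z of pipe in the frame of press between 0.043 and 0.049 m and linear speed of pipe below 0.02 m/s and velocity of joint press_arm below 0.05 rad/s); the robot touches nothing.
It fails at once if the arm is forced down while the pawl is in the teeth, or the press is pushed with more than 60 N ((value of joint press_arm above 0.68 rad and value of joint pawl below 0.12 rad) or contact force between the fingers and press above 60 N).
It fails at once if the ball of the arm or the thumb pad is taken between the fingers (distance between the grasp point and lever_ball below 0.013 m or distance between the grasp point and pawl_pad below 0.007 m).
It fails at once if the fingers push the pipe or its bush (contact force between the fingers and pipe above 1.5 N).
It fails at once if the pipe is shifted on the anvil, lifted or tipped (distance of pipe from where it was at the start of the episode above 0.012 m or angle between pipe's own z axis and vertical above 0.2 rad).
It fails at once if a loose thing on the bench is moved by more than 20 mm (distance of any of spare_bush_1, spare_bush_2, spare_pipe, tape_measure from where it was at the start of the episode above 0.02 m).
It also fails if it takes over 50 s, if anything falls off the work surface, if the arm or the gripper's body presses on something with over 40 N, if the wrist force passes 120 N, or if a joint passes its speed limit or range.

### The arm

A 6-joint arm with a two-finger parallel gripper is mounted at the origin on the work surface; the furniture and walls round the work are solid. World frame = base frame: x ahead of the robot, y to its left, z up, the work surface at z = 0. Lengths are in m, angles in degrees, forces in N, time in s.
With the tool pointing down it reaches from about 0.4 to 0.825 m from the base axis. Payload 7 kg.
Tool frame: the origin (TCP) lies between the finger pads; the fingertips stand 22 mm ahead of it and the grasp point (between the pads) lies 3 mm ahead of it; z points along the fingers, y is the direction in which the jaws open and shut (so a half turn about z gives the same grasp; the last joint's range is limited). The gripper opens to 88 mm and grips with 3 to 60 N. Pads are 19 mm wide; open, the fingers measure 130 mm over their backs; the gripper's body (78 mm by 193 mm) begins 47 mm behind the grasp point.
Start: joints at [89.215, 20.546, 0.682, 0, -70.136, -16.507], TCP at [0.201, 0.644, 0.227] pointing down, gripper open.
Joint ranges: [-176.03, 176.03], [-82.01, 121.73], [-58.28, 71.71], [-173.87, 95.51], [-174.79, -0.11], [-173.66, 173.66]. Speed limits (degrees/s): [136.94, 136.94, 172.46, 180, 180, 180].

### API

Orientations are given as [roll, pitch, yaw] about the fixed x, y, z axes, in that order (R = Rz(yaw) Ry(pitch) Rx(roll)).
In Python, from plant import telemetry, cams, r gives the robot as it stands.
- The arm moves only by the tool carry_out, never from a script. Its argument "commands" is one flat list of numbers, 5 for each row, row after row: the shift along the world's x, y, z as a fraction of full scale, then the turn about the world's z as a fraction of full scale, then the gripper's target within -1 to 1 (shut at 1, half-way at 0, fully open at -1). In form: [x, y, z, turn, claw, x, y, z, turn, claw, ...]. A call has 1 to 8 rows; each row shifts and turns the commanded pose from where the row before left it; what a row does not reach is not made up. Full scale, the value 1, is 0.04 m for a shift and 4 degrees for a turn. A row lasts 1/10 s, in which the tool goes at most 50 mm and 8.59 degrees, less where a joint would pass 70% of its speed; a pose out of reach is approached as far as the arm can. A call with a number of a shift or a turn outside -1 to 1 is refused whole. A call with a gripper value outside its range is refused whole. The fingers move at their own pace and stop on an object; "grip_force" is the grip in N (left out, the last holds). Time passes only in rows, so rows that do not move let the fingers close. It gives the time, the measured TCP pose, the force and the opening at its end, in the units of the state.
- telemetry.get_state(): the state, without advancing time (a new reading comes with each control period).
- cams.capture(name): name is "scene" or "top" or "wrist"; returns a dict with "frame" (480x640x3 uint8, red, green, blue), "camera_matrix" (3x3 intrinsics, pixels), "camera_from_world" (4x4, takes a point from world to camera coordinates); the wrist camera has in their place "mount" (4x4, takes a point from camera to tool coordinates, whose origin is the TCP and whose axes are the flange's). Camera axes: x right, y down, z forward; pixel columns grow to the right and rows downward; lengths in m; the calibration is good to about 2 mm. The wrist camera is an equidistant fisheye: a pixel r from the principal point sees the ray r / f radians off the axis. A picture is of the moment at which its call begins: read the wrist's pose just before it. There is no depth.
- r.close_job(): hands the job in, once; it reports no verdict.
The state is a dict: "time_s": time; "joints": joint angles; "qd": joint speeds; "joint_torque": joint torques, N m; "tcp_pos": TCP position; "eef_rot": TCP orientation; "contact_force": force on the tool from outside, world axes, zero at the start; "moment": the same for the moment, N m; "gripper_width": finger opening in m.
Only numpy, scipy, OpenCV 4.12 (cv2) and the standard library are available. Lean on these libraries where they do the work, as an engineer would, in place of code of your own. Each camera call takes 0.05 s, during which the arm holds its last target. There are 200 camera calls.

## Working session

There is one attempt and no reset: what is moved stays moved. The work goes in short steps, Python scripts to look and compute and a tool call to move; the robot and the scene stay as the last step left them, time stands still between calls to the robot, and variables do not carry over. Pictures are saved under pics/ and viewed, about 8 in all and at most 12, crops included, and the job is handed in when it is done.

Besides the shell and the picture viewer there is one more tool, called after "Request:" by a JSON object that holds its "op" and its "data", one argument or row to a line. carry_out: Moves the arm, as the interface text tells. Shift numbers are shares of 0.04 m and turn numbers shares of 4 degrees, none past 1 either way. Its arguments: {"type":"object","properties":{"commands":{"type":"array"},"grip_force":{"type":"number"}},"required":["commands"]}

```bash
mkdir -p pics; python3 - <<'E'
from plant import telemetry,cams,r
import cv2,numpy as np,pickle
s=telemetry.get_state();print(s)
for n in("scene","top"):
    c=cams.capture(n);cv2.imwrite(f"pics/{n}0.png",c["frame"][:,:,::-1]);pickle.dump(c,open(f"{n}.pkl","wb"))
    print(n,c["camera_matrix"].tolist(),np.round(c["camera_from_world"],4).tolist())
E
```

```text
{'time_s': 0.0, 'joints': array([ 8.92141140e+01,  2.05897953e+01,  6.33868678e-01, -1.98821949e-02,
       -7.01354906e+01, -1.65074142e+01]), 'qd': array([ 0.00324054,  0.00833312, -0.03266156,  0.07819026, -0.01603308,
        0.01805309]), 'joint_torque': array([ 8.45148634e-05, -5.82722747e+01,  2.93042600e+01,  6.99670047e+00,
        6.81356833e-03, -1.50049505e-04]), 'tcp_pos': array([0.20052901, 0.64401668, 0.22654266]), 'eef_rot': array([ 1.79907039e+02, -8.05746270e-03, -1.73000644e+01]), 'contact_force': array([-0.10404853, -0.16470133, -0.44466621]), 'moment': array([-0.03550277,  0.00905818, -0.0294261 ]), 'gripper_width': 0.08768925136088947}
scene [[511.10292154067747, 0.0, 318.62835861854325], [0.0, 511.10292154067747, 241.47037754172533], [0.0, 0.0, 1.0]] [[-0.9732, 0.2295, -0.0134, 0.5501], [0.1284, 0.4946, -0.8596, 0.0512], [-0.1906, -0.8383, -0.5108, 1.5187], [0.0, 0.0, 0.0, 1.0]]
top [[449.6553841959379, 0.0, 323.7560601998543], [0.0, 449.6553841959379, 232.63932821266343], [0.0, 0.0, 1.0]] [[-0.0229, -0.9992, 0.032, 0.0603], [-0.9852, 0.0171, -0.1707, 0.6085], [0.17, -0.0354, -0.9848, 1.0101], [0.0, 0.0, 0.0, 1.0]]
```

View pics/scene0.png

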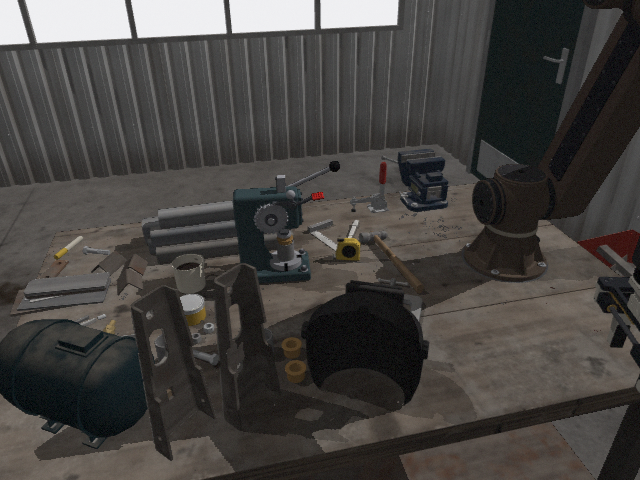

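View pics/top0.png

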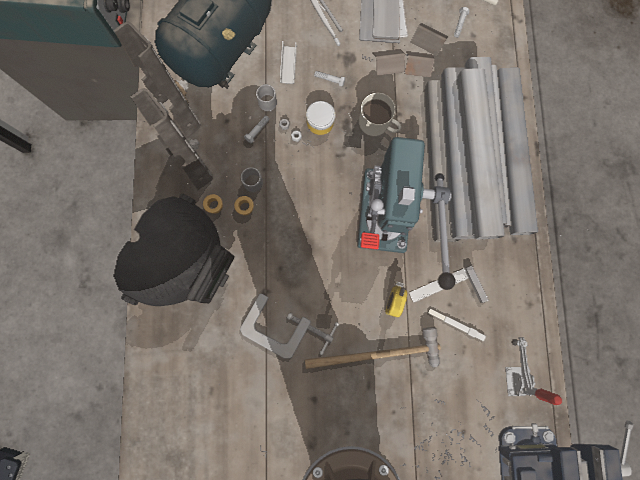

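```bash
python3 - <<'E'
import cv2
a=cv2.imread("pics/scene0.png")[150:290,225:350];b=cv2.imread("pics/top0.png")[130:320,345:475]
cv2.imwrite("pics/c1.png",cv2.resize(a,None,fx=4,fy=4,interpolation=cv2.INTER_CUBIC))
cv2.imwrite("pics/c2.png",cv2.resize(b,None,fx=3,fy=3,interpolation=cv2.INTER_CUBIC))
E
```

```text
(no output)
```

View pics/c1.png

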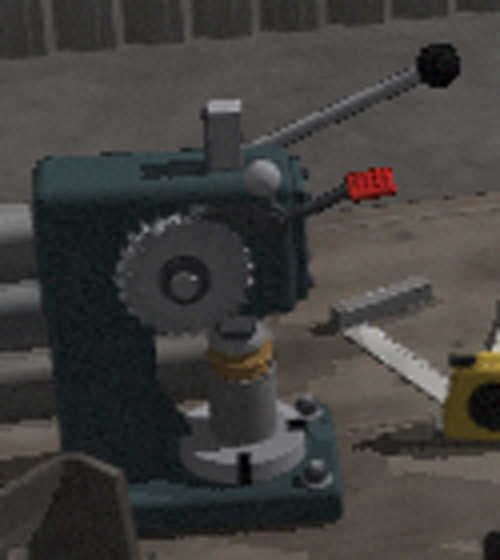

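View pics/c2.png

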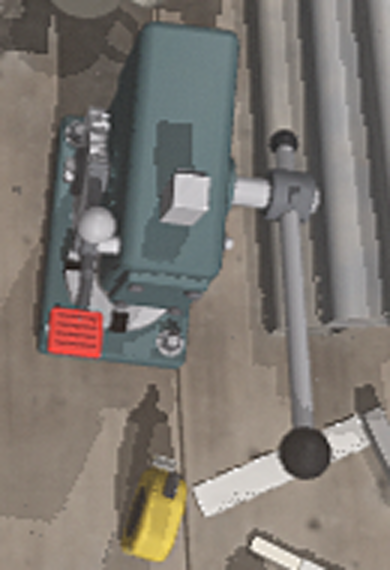

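```bash
cat > h.py <<'E'
import numpy as np,pickle
from scipy.optimize import least_squares
C={n:pickle.load(open(f"{n}.pkl","rb")) for n in("scene","top")}
def proj(n,p):
    c=C[n];v=c["camera_from_world"]@np.append(p,1);v=c["camera_matrix"]@v[:3];return v[:2]/v[2]
def tri(a,b):
    f=lambda p:np.r_[proj("scene",p)-a,proj("top",p)-b]
    s=least_squares(f,[.5,0,.2]);return s.x,np.abs(s.fun).max()
def w(P,l):
    c,s=np.cos(P[2]),np.sin(P[2]);return np.array([P[0]+c*l[0]-s*l[1],P[1]+s*l[0]+c*l[1],l[2]])
def ball(q):
    a=np.radians(42)-q;return [-.2*np.cos(a),-.085,.2+.2*np.sin(a)]
PAD=[-.119,.059,.27];RAM=[-.032,0,.302]
E
python3 - <<'E'
from h import *
O={"ball":((334.3,166),(446.2,280.8)),"pad":((317.8,195),(370.2,240.5)),"ram":((280.8,175.8),(409,192.5)),"wt":((290.4,194),(377.2,204.8))}
for k,v in O.items(): x,e=tri(*v);print(k,np.round(x,4),round(e,2))
def f(P):
    o=[]
    for k,l in(("ball",ball(P[3])),("pad",PAD),("ram",RAM)):
        p=w(P,l);o+=[proj("scene",p)-O[k][0],proj("top",p)-O[k][1]]
    return np.concatenate(o)
s=least_squares(f,[.6,0,0,.2]);P=s.x;print(P,np.round(s.fun,1))
for k,l in(("ball",ball(P[3])),("pad",PAD),("ram",RAM),("home",ball(1.13)),("ball.62",ball(.62))):print(k,np.round(w(P,l),4))
# tape
print("tape,top px at z=.066:")
c=C["top"];M=c["camera_from_world"];
E
```

```text
ball [ 0.4771 -0.1655  0.2801] 0.15
pad [ 0.5565 -0.0316  0.2626] 0.04
ram [ 0.6394 -0.1024  0.2956] 0.41
wt [ 0.6244 -0.0472  0.2665] 0.01
[ 0.66897461 -0.10235529 -0.11373413  0.3236063 ] [ 0.1  0.1  0.2 -0.  -0.3 -2.4 -0.2 -1.1  0.5 -2.  -1.2  0.6]
ball [ 0.477  -0.166   0.2796]
pad [ 0.5574 -0.0302  0.27  ]
ram [ 0.6372 -0.0987  0.302 ]
home [ 0.4761 -0.1659  0.1227]
ball.62 [ 0.4619 -0.1643  0.2226]
tape,top px at z=.066:
```

Request:
{"op": "carry_out", "data": {
  "commands": [0,0,1,0,1,0,0,1,0,1,0,0,1,0,1,0,0,1,0,1,0,0,1,0,1,0.5,-0.9,0,0,1,0.5,-0.9,0,0,1,0.5,-0.9,0,0,1],
  "grip_force": 20
}}

```text
time_s: 0.9
tcp_pos: [0.2609, 0.5353, 0.4269]
eef_rot: [180.0, 0.0, -17.3]
contact_force: [0.7, -0.5, 0.0]
gripper_width: 0.0291
```

Request:
{"op": "carry_out", "data": {
  "commands": [0.5,-0.9,0,0.3,1,0.5,-0.9,0,0.3,1,0.5,-0.9,0,0.3,1,0.5,-0.9,0,0.3,1,0.5,-0.9,0,0.3,1,0.5,-0.9,0,0.3,1,0.5,-0.9,0,0.3,1,0.5,-0.9,0,0.3,1]
}}

```text
time_s: 1.7
tcp_pos: [0.4209, 0.2468, 0.4273]
eef_rot: [-180.0, 0.0, -7.6]
contact_force: [0.4, 1.1, 1.4]
gripper_width: 0.0004
```

Request:
{"op": "carry_out", "data": {
  "commands": [0.5,-0.9,0,0.3,1,0.5,-0.9,0,0,1,0.5,-0.9,0,0,1,0.5,-0.9,0,0,1,0.5,-0.9,0,0,1,0.5,-0.9,0,0,1,0.4,-0.9,0,0,1,0,0,0,0,1]
}}

```text
time_s: 2.5
tcp_pos: [0.5576, -0.007, 0.4261]
eef_rot: [179.9, 0.1, -6.7]
contact_force: [1.7, 0.3, -0.1]
gripper_width: 0.0004
```

Request:
{"op": "carry_out", "data": {
  "commands": [0,-0.6,-0.5,0,1,0,0,-0.8,0,1,0,0,-0.8,0,1,0,0,-0.6,0,1,0,0,0,0,1,0,0,0,0,1]
}}

```text
time_s: 3.1
tcp_pos: [0.5567, -0.0274, 0.3201]
eef_rot: [180.0, 0.0, -6.5]
contact_force: [0.4, 0.3, 0.6]
gripper_width: 0.0009
```

```bash
cat > look.py <<'E'
import sys,cv2,numpy as np
from plant import telemetry,cams
out,jobs=sys.argv[1],sys.argv[2:]
s=telemetry.get_state();print(s["time_s"],s["tcp_pos"],s["eef_rot"],s["contact_force"])
L=[]
for j in jobs:
    n,x0,y0,x1,y1=j.split(",");f=cams.capture(n)["frame"][:,:,::-1][int(y0):int(y1),int(x0):int(x1)]
    k=560/f.shape[0];L.append(cv2.resize(f,None,fx=k,fy=k,interpolation=cv2.INTER_CUBIC));print(n,k,L[-1].shape)
im=np.hstack(L);cv2.imwrite(out,im)
E
python3 look.py pics/p5.png scene,250,100,350,240 top,345,130,455,310
```

```text
3.1 [ 0.55673001 -0.02739834  0.32011448] [ 1.79967108e+02  1.11781525e-03 -6.46774059e+00] [0.42425387 0.28798549 0.62488898]
scene 4.0 (560, 400, 3)
top 3.111111111111111 (560, 342, 3)
```

View pics/p5.png

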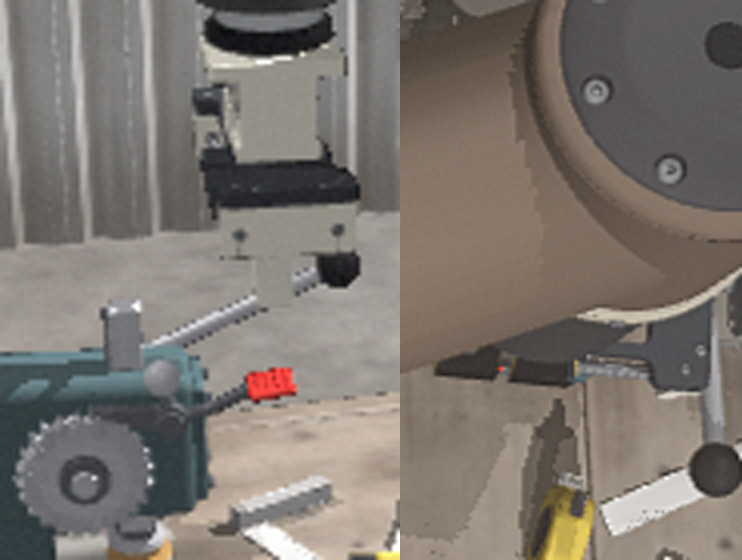

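```bash
python3 - <<'E'
from h import *
for z in(.298,.31,.32): print(z,proj("scene",[.5567,-.0274,z]))
print(proj("scene",[.5565,-.0316,.2626]))
E
```

```text
0.298 [317.85267311 182.91591252]
0.31 [317.78478461 178.50690815]
0.32 [317.72771108 174.80027959]
[317.74956    194.98173515]
```

```bash
python3 - <<'E'
from h import *
from plant import cams,telemetry
import cv2
print(telemetry.get_state()["tcp_pos"])
c=cams.capture("wrist");pickle.dump(c,open("wrist.pkl","wb"));cv2.imwrite("pics/w6.png",c["frame"][:,:,::-1])
print(c["camera_matrix"].tolist(),np.round(c["mount"],4).tolist())
from scipy.spatial.transform import Rotation as R
T=R.from_euler("xyz",[180,0,-6.5],degrees=True).as_matrix()
for l in([0,0,.022],[.039,.0965,-.044],[.039,-.0965,-.044],[-.039,.0965,-.044],[-.039,-.0965,-.044],[.01,.021,.022],[.01,-.021,.022]):
    p=T@l+[.5567,-.0274,.3201];print(l,proj("scene",p).round(),proj("top",p).round())
# project scene points into the wrist
M=np.linalg.inv(c["mount"]);K=c["camera_matrix"]
for k,p in(("pad",[.5565,-.0316,.2626]),("ball",[.4771,-.1655,.2801]),("ram",[.6394,-.1024,.2956]),("tip",T@[0,0,.022]+[.5567,-.0274,.3201])):
    v=M@np.append(T.T@(np.array(p)-[.5567,-.0274,.3201]),1);t=np.arctan2(np.hypot(v[0],v[1]),v[2]);u=v[:2]/np.hypot(v[0],v[1])*t*K[0,0]+K[:2,2];print(k,u.round(1))
E
```

```text
[ 0.55741888 -0.02729495  0.32128672]
[[371.64829954431775, 0.0, 318.194380630927], [0.0, 371.64829954431775, 245.25410398202516], [0.0, 0.0, 1.0]] [[0.0013, -0.9543, -0.2987, 0.0807], [1.0, 0.001, 0.0011, 0.0004], [-0.0007, -0.2987, 0.9543, -0.1581], [0.0, 0.0, 0.0, 1.0]]
[0, 0, 0.022] [318. 183.] [371. 237.]
[0.039, 0.0965, -0.044] [298. 145.] [435. 214.]
[0.039, -0.0965, -0.044] [305. 175.] [320. 203.]
[-0.039, 0.0965, -0.044] [328. 144.] [432. 260.]
[-0.039, -0.0965, -0.044] [339. 173.] [316. 249.]
[0.01, 0.021, 0.022] [313. 180.] [382. 233.]
[0.01, -0.021, 0.022] [315. 187.] [359. 231.]
pad [323.9 265.2]
ball [520.5 354.5]
ram [447.1 117.7]
tip [317.  289.1]
```

View pics/w6.png

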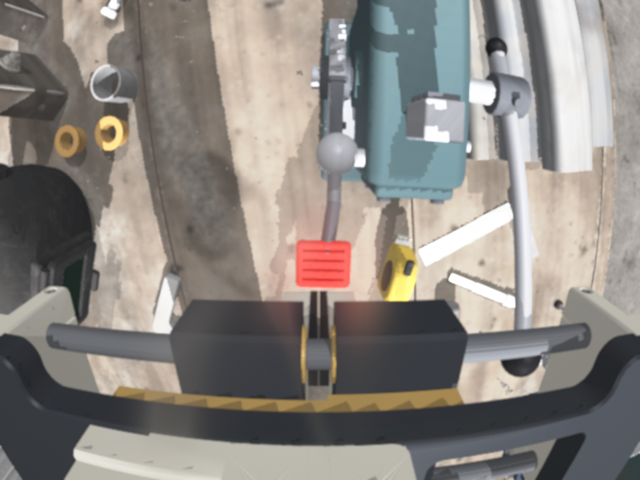

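Request:
{"op": "carry_out", "data": {
  "commands": [0,-0.1,-0.25,0,1,0,0,-0.25,0,1,0,0,-0.25,0,1,0,0,-0.25,0,1,0,0,0,0,1]
}}

```text
time_s: 3.75
tcp_pos: [0.5557, -0.0316, 0.2774]
eef_rot: [180.0, 0.2, -6.5]
contact_force: [0.0, -1.0, 0.4]
gripper_width: 0.0002
```

Request:
{"op": "carry_out", "data": {
  "commands": [0,0,-0.2,0,1,0,0,-0.2,0,1,0,0,0,0,1,0,0,0,0,1]
}}

```text
time_s: 4.15
tcp_pos: [0.5566, -0.0316, 0.2633]
eef_rot: [180.0, 0.0, -6.5]
contact_force: [0.3, 0.3, 0.4]
gripper_width: 0.0005
```

```bash
python3 look.py pics/p7.png scene,250,120,350,240
```

```text
4.15 [ 0.55663164 -0.03156861  0.26334061] [ 1.79984251e+02  1.64860129e-02 -6.48675033e+00] [0.34767518 0.25989704 0.42671358]
scene 4.666666666666667 (560, 467, 3)
```

View pics/p7.png

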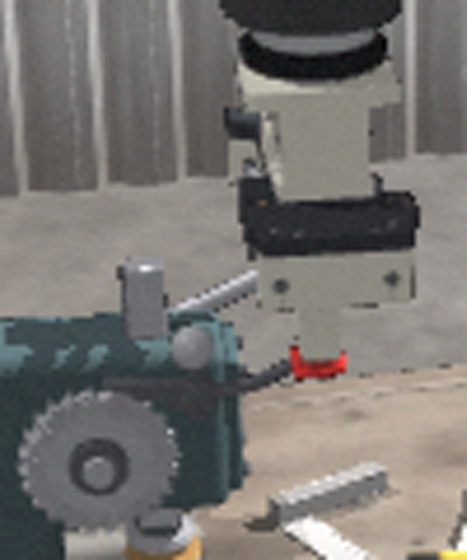

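```bash
python3 - <<'E'
from h import *
from plant import cams,telemetry
import cv2
from scipy.spatial.transform import Rotation as R
s=telemetry.get_state();t=s["tcp_pos"];T=R.from_euler("xyz",s["eef_rot"],degrees=True).as_matrix();print(t)
W=cams.capture("wrist");S=cams.capture("scene");K=W["camera_matrix"];M=np.linalg.inv(W["mount"])
def pw(p,t=t,T=T):
    v=M@np.append(T.T@(np.array(p)-t),1);h=np.hypot(v[0],v[1]);return v[:2]/h*np.arctan2(h,v[2])*K[0,0]+K[:2,2]
def red(f,roi):
    f=f.astype(int);m=(f[...,0]>120)&(f[...,1]<80)&(f[...,2]<80);x0,y0,x1,y1=roi
    z=np.zeros_like(m);z[y0:y1,x0:x1]=m[y0:y1,x0:x1];y,x=np.nonzero(z);return x.min(),x.max(),y.min(),y.max(),x.mean().round(1),y.mean().round(1),len(x)
print("scene0",red(C["scene"]["frame"],(300,180,330,215)));print("scene",red(S["frame"],(300,180,335,215)))
w0=pickle.load(open("wrist.pkl","rb"))["frame"];print("wrist0",red(w0,(250,200,400,330)));print("wrist",red(W["frame"],(250,200,400,350)))
for d in(0,.005,.01,.022):print("tip",d,pw(T@[0,0,d]+t))
P=[.669,-.1024,-.1137]
for z in(.27,.262,.255,.25,.245,.24):
  q=[]
  for dx in(-.015,.015):
   for dy in(-.017,.017):
    for dz in (0,-.007):q.append(w(P,[-.119+dx,.071-.012+dy,z+dz]))
  a=np.array([proj("scene",p) for p in q]);b=np.array([pw(p) for p in q]);print(z,a.min(0).round(1),a.max(0).round(1),b.min(0).round(1),b.max(0).round(1))
a=S["frame"][150:230,270:360,::-1];b=W["frame"][180:380,220:420,::-1]
cv2.imwrite("pics/p8.png",np.hstack([cv2.resize(a,(450,400),interpolation=cv2.INTER_NEAREST),cv2.resize(b,(400,400)) [:, :350]]))
E
```

```text
[ 0.55681819 -0.03155763  0.26367193]
scene0 (np.int64(312), np.int64(323), np.int64(192), np.int64(198), np.float64(317.3), np.float64(195.1), 55)
scene (np.int64(312), np.int64(323), np.int64(194), np.int64(200), np.float64(316.7), np.float64(197.9), 43)
wrist0 (np.int64(303), np.int64(343), np.int64(250), np.int64(281), np.float64(324.5), np.float64(269.8), 276)
wrist (np.int64(290), np.int64(343), np.int64(276), np.int64(332), np.float64(318.9), np.float64(289.8), 403)
tip 0 [316.90215221 307.94886585]
tip 0.005 [316.92711992 303.30542382]
tip 0.01 [316.95098006 298.8851567 ]
tip 0.022 [317.00410654 289.10236347]
0.27 [310.9 189.4] [324.2 198.4] [275.7 277.2] [352.1 340.6]
0.262 [311.  192.3] [324.2 201.2] [277.5 270.9] [350.6 332.1]
0.255 [311.  194.7] [324.2 203.7] [279.  265.8] [349.4 325.2]
0.25 [311.1 196.5] [324.2 205.5] [280.  262.4] [348.6 320.5]
0.245 [311.1 198.2] [324.3 207.2] [280.9 259.2] [347.8 316.1]
0.24 [311.1 199.9] [324.3 209. ] [281.8 256.1] [347.1 311.8]
```

View pics/p8.png

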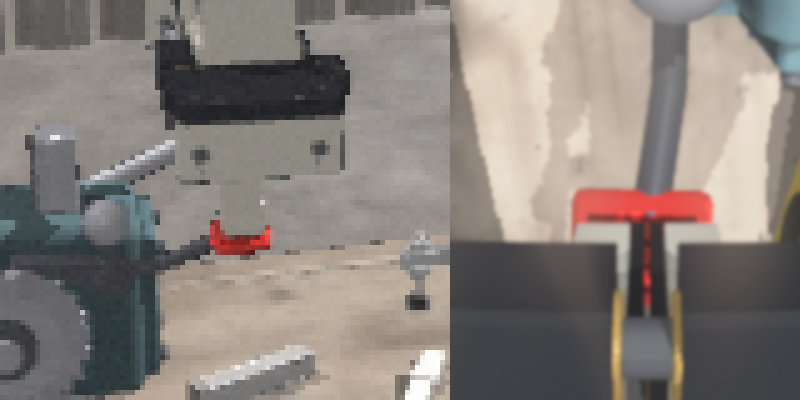

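Request:
{"op": "carry_out", "data": {
  "commands": [0,0,-0.1,0,1,0,0,-0.1,0,1,0,0,0,0,1]
}}

```text
time_s: 4.6
tcp_pos: [0.5562, -0.0315, 0.2547]
eef_rot: [180.0, 0.1, -6.5]
contact_force: [-0.1, -0.5, -0.4]
gripper_width: 0.0004
```

```bash
cat > red.py <<'E'
from plant import cams,telemetry
import numpy as np,sys
s=telemetry.get_state();print(s["time_s"],s["tcp_pos"].round(4),s["contact_force"].round(1))
def red(f,roi):
    f=f.astype(int);m=(f[...,0]>120)&(f[...,1]<80)&(f[...,2]<80);x0,y0,x1,y1=roi
    y,x=np.nonzero(m[y0:y1,x0:x1]);return (x.min()+x0,x.max()+x0,y.min()+y0,y.max()+y0,round(x.mean()+x0,1),round(y.mean()+y0,1),len(x)) if len(x) else None
print("scene",red(cams.capture("scene")["frame"],(300,180,335,225)))
E
python3 red.py
```

```text
4.6 [ 0.5562 -0.0315  0.2547] [-0.1 -0.5 -0.4]
scene (np.int64(313), np.int64(324), np.int64(198), np.int64(203), np.float64(319.4), np.float64(201.1), 35)
```

Request:
{"op": "carry_out", "data": {
  "commands": [0,0,-0.1,0,1,0,0,-0.1,0,1,0,0,0,0,1]
}}

```text
time_s: 4.95
tcp_pos: [0.5562, -0.0316, 0.2466]
eef_rot: [180.0, 0.1, -6.5]
contact_force: [1.4, 0.3, -0.2]
gripper_width: 0.0003
```

```bash
python3 red.py
```

```text
4.95 [ 0.5562 -0.0316  0.2466] [ 1.4  0.3 -0.2]
scene (np.int64(319), np.int64(325), np.int64(202), np.int64(207), np.float64(322.4), np.float64(204.8), 24)
```

Request:
{"op": "carry_out", "data": {
  "commands": [0,0,0.5,0,1,0,0,1,0,1,0,0,1,0,1,0,0,1,0,1,0,0,0,0,1,0,0,0,0,1]
}}

```text
time_s: 5.6
tcp_pos: [0.5569, -0.0314, 0.3884]
eef_rot: [-179.9, -0.1, -6.5]
contact_force: [-0.5, 0.5, -0.5]
gripper_width: 0.0004
```

```bash
python3 red.py; python3 look.py pics/p9.png scene,240,90,350,230
```

```text
5.6 [ 0.5569 -0.0314  0.3884] [-0.5  0.5 -0.5]
scene (np.int64(313), np.int64(324), np.int64(201), np.int64(208), np.float64(318.7), np.float64(204.5), 57)
5.65 [ 0.55643291 -0.03140091  0.38714191] [-1.79976497e+02  1.15848433e-02 -6.49126684e+00] [0.38350418 0.20067355 0.6941863 ]
scene 4.0 (560, 440, 3)
```

View pics/p9.png

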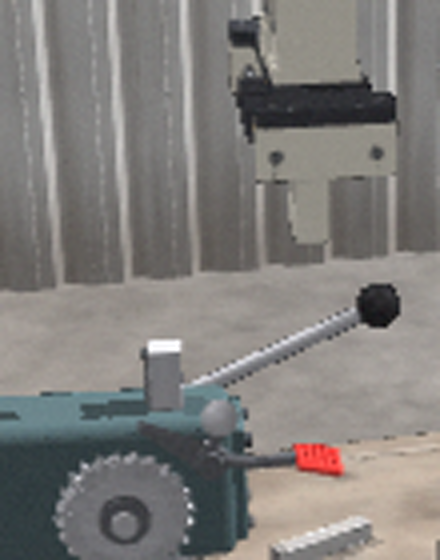

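Request:
{"op": "carry_out", "data": {
  "commands": [-0.5,-0.84,0,0,1,-0.5,-0.84,0,0,1,-0.5,-0.84,0,0,1,-0.55,-0.84,0,0,1,0,0,-0.5,0,1,0,0,-0.5,0,1,0,0,-0.5,0,1,0,0,0,0,1]
}}

```text
time_s: 6.5
tcp_pos: [0.4727, -0.1657, 0.3238]
eef_rot: [-180.0, 0.4, -6.5]
contact_force: [-0.3, -0.6, 0.1]
gripper_width: 0.0006
```

```bash
python3 look.py pics/p10.png scene,290,110,370,210 wrist,200,180,440,480
```

```text
6.5 [ 0.47267266 -0.16574251  0.32383735] [-179.99604944    0.37502524   -6.52607177] [-0.26782588 -0.55497882  0.149413  ]
scene 5.6 (560, 448, 3)
wrist 1.8666666666666667 (560, 448, 3)
```

View pics/p10.png

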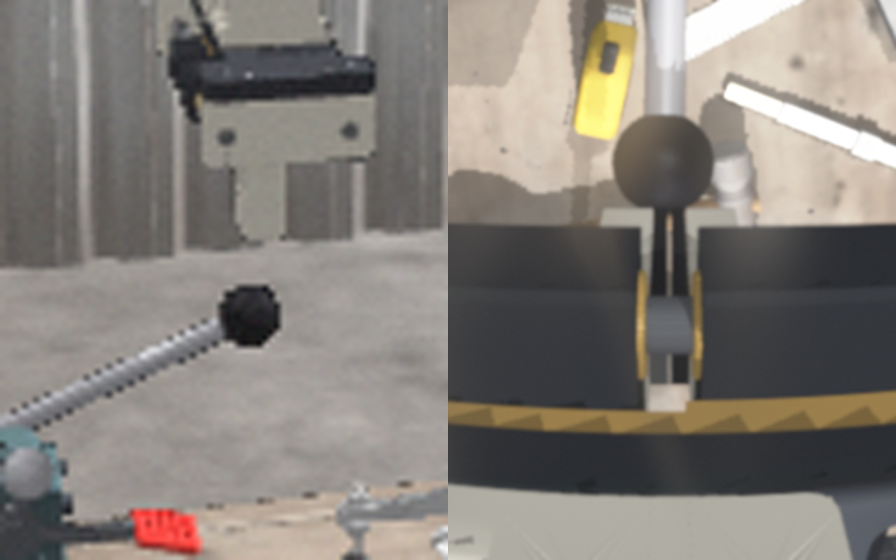

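Request:
{"op": "carry_out", "data": {
  "commands": [0,0,-0.2,0,1,0,0,-0.2,0,1,0,0,-0.2,0,1,-0.02,0,-0.2,0,1,-0.04,0,-0.2,0,1,-0.04,0,-0.2,0,1,0,0,0,0,1]
}}

```text
time_s: 7.3
tcp_pos: [0.47, -0.1659, 0.2782]
eef_rot: [-180.0, 0.1, -6.5]
contact_force: [0.4, -0.6, -0.3]
gripper_width: 0.0007
```

```bash
cat > blk.py <<'E'
from plant import cams,telemetry
import numpy as np,cv2,sys
from h import *
s=telemetry.get_state();print(s["time_s"],s["tcp_pos"].round(4),s["contact_force"].round(1))
f=cams.capture("scene")["frame"];P=[.669,-.1024,-.1137]
g=f.max(2)<45
n,L,st,ce=cv2.connectedComponentsWithStats(g.astype(np.uint8))
for q in np.arange(.3,1.26,.01):
    u=proj("scene",w(P,ball(q)))
    for i in range(1,n):
        if 60<st[i,4]<160 and np.hypot(*(ce[i]-u))<2: print("q~",q.round(2),ce[i].round(1),st[i,4])
E
python3 blk.py; python3 red.py
```

```text
7.3 [ 0.47   -0.1659  0.2782] [ 0.4 -0.6 -0.3]
q~ 0.42 [337.1 173.6] 69
q~ 0.43 [337.1 173.6] 69
q~ 0.44 [337.1 173.6] 69
q~ 0.45 [337.1 173.6] 69
q~ 0.46 [337.1 173.6] 69
q~ 0.47 [337.1 173.6] 69
7.35 [ 0.4705 -0.1659  0.2789] [ 0.8 -0.7 -0.2]
scene (np.int64(313), np.int64(324), np.int64(201), np.int64(208), np.float64(318.7), np.float64(204.5), 57)
```

Request:
{"op": "carry_out", "data": {
  "commands": [-0.06,0,-0.2,0,1,-0.06,0.01,-0.2,0,1,-0.05,0.01,-0.2,0,1,-0.04,0.01,-0.2,0,1,-0.03,0.01,-0.2,0,1,-0.02,0,-0.2,0,1,0,0,-0.2,0,1,0,0,0,0,1]
}}

```text
time_s: 8.2
tcp_pos: [0.4596, -0.1642, 0.2224]
eef_rot: [180.0, 0.1, -6.5]
contact_force: [-1.1, -0.6, 1.8]
gripper_width: 0.0001
```

```bash
python3 blk.py; python3 red.py;python3 -c "
from plant import telemetry;print(telemetry.get_state()['joint_torque'].round(1))"
```

```text
8.2 [ 0.4596 -0.1642  0.2224] [-1.1 -0.6  1.8]
q~ 0.69 [339.8 190.7] 87
q~ 0.7 [339.8 190.7] 87
q~ 0.71 [339.8 190.7] 87
q~ 0.72 [339.8 190.7] 87
q~ 0.73 [339.8 190.7] 87
q~ 0.74 [339.8 190.7] 87
8.25 [ 0.4601 -0.1643  0.2229] [-1.2  0.   1.1]
scene (np.int64(314), np.int64(325), np.int64(201), np.int64(207), np.float64(319.5), np.float64(203.9), 55)
[  0.  -32.2  27.9   6.5   0.1   0. ]
```

Request:
{"op": "carry_out", "data": {
  "commands": [0,0,-0.125,0,1,0,0,-0.125,0,1,0,0,-0.125,0,1,0.01,0,-0.125,0,1,0.01,0,-0.125,0,1,0.02,0,-0.125,0,1,0.02,0,-0.125,0,1,0.02,0,-0.125,0,1]
}}

```text
time_s: 9.1
tcp_pos: [0.4625, -0.1647, 0.1836]
eef_rot: [180.0, 0.1, -6.5]
contact_force: [-7.4, 0.6, 8.5]
gripper_width: 0.0004
```

```bash
python3 blk.py; python3 red.py;python3 -c "
from plant import telemetry;print(telemetry.get_state()['joint_torque'].round(1))"
```

```text
9.1 [ 0.4625 -0.1647  0.1836] [-7.4  0.6  8.5]
q~ 0.88 [339.  202.7] 76
q~ 0.89 [339.  202.7] 76
q~ 0.9 [339.  202.7] 76
q~ 0.91 [339.  202.7] 76
q~ 0.92 [339.  202.7] 76
q~ 0.93 [339.  202.7] 76
9.15 [ 0.4625 -0.1646  0.1829] [-3.5 -0.8  5.7]
scene (np.int64(314), np.int64(325), np.int64(200), np.int64(207), np.float64(319.5), np.float64(203.9), 55)
[  0.5 -33.1  27.    6.    0.9  -0. ]
```

Request:
{"op": "carry_out", "data": {
  "commands": [0,0,-0.125,0,1,0,0,-0.125,0,1,0.01,0,-0.125,0,1,0.02,0,-0.125,0,1,0.03,0,-0.125,0,1,0.03,0,-0.075,0,1,0,0,0,0,1]
}}

```text
time_s: 9.9
tcp_pos: [0.4675, -0.165, 0.1559]
eef_rot: [179.9, -0.0, -6.5]
contact_force: [-2.6, -3.0, 3.6]
gripper_width: 0.0005
```

```bash
python3 blk.py; python3 red.py;python3 -c "
from plant import telemetry;print(telemetry.get_state()['joint_torque'].round(1))"
```

```text
9.9 [ 0.4675 -0.165   0.1559] [-2.6 -3.   3.6]
q~ 1.03 [336.6 211.5] 74
q~ 1.04 [336.6 211.5] 74
q~ 1.05 [336.6 211.5] 74
q~ 1.06 [336.6 211.5] 74
q~ 1.07 [336.6 211.5] 74
q~ 1.08 [336.6 211.5] 74
9.95 [ 0.4676 -0.1649  0.1559] [-1.3 -3.2  3.6]
scene (np.int64(314), np.int64(325), np.int64(201), np.int64(207), np.float64(319.5), np.float64(203.9), 55)
[  1.6 -34.3  25.3   4.7   0.6   0. ]
```

Request:
{"op": "carry_out", "data": {
  "commands": [0.01,0,-0.06,0,1,0.01,0,-0.06,0,1,0.01,0,-0.06,0,1,0.01,0,-0.06,0,1]
}}

```text
time_s: 10.4
tcp_pos: [0.4699, -0.165, 0.1469]
eef_rot: [179.9, -0.2, -6.5]
contact_force: [-2.1, -5.1, 9.2]
gripper_width: 0.0007
```

Request:
{"op": "carry_out", "data": {
  "commands": [0.01,0,-0.05,0,1,0.01,0,-0.05,0,1]
}}

```text
time_s: 10.6
tcp_pos: [0.471, -0.1651, 0.1431]
eef_rot: [179.9, -0.2, -6.5]
contact_force: [-1.5, -5.7, 9.2]
gripper_width: 0.0003
```

```bash
python3 blk.py; python3 red.py;python3 -c "
from plant import telemetry;print(telemetry.get_state()['joint_torque'].round(1))"
```

```text
10.6 [ 0.471  -0.1651  0.1431] [-1.5 -5.7  9.2]
q~ 1.09 [335.1 215.4] 74
q~ 1.1 [335.1 215.4] 74
q~ 1.11 [335.1 215.4] 74
q~ 1.12 [335.1 215.4] 74
q~ 1.13 [335.1 215.4] 74
q~ 1.14 [335.1 215.4] 74
10.65 [ 0.471  -0.1651  0.1429] [-0.5 -5.4  8.4]
scene (np.int64(314), np.int64(325), np.int64(201), np.int64(207), np.float64(319.5), np.float64(203.9), 55)
[  2.5 -33.8  23.    3.4   0.3   0. ]
```

Request:
{"op": "carry_out", "data": {
  "commands": [0.01,0,-0.05,0,1,0,0,0,0,1]
}}

```text
time_s: 10.9
tcp_pos: [0.4716, -0.1652, 0.1411]
eef_rot: [179.9, -0.2, -6.4]
contact_force: [0.5, -5.8, 7.3]
gripper_width: 0.0004
```

Request:
{"op": "carry_out", "data": {
  "commands": [0.01,0,-0.05,0,1,0,0,0,0,1]
}}

```text
time_s: 11.1
tcp_pos: [0.4722, -0.1653, 0.1392]
eef_rot: [179.9, -0.2, -6.4]
contact_force: [0.5, -6.9, 7.3]
gripper_width: 0.0006
```

```bash
python3 blk.py; python3 look.py pics/p11.png scene,250,150,350,290
```

```text
11.1 [ 0.4722 -0.1653  0.1392] [ 0.5 -6.9  7.3]
q~ 1.11 [334.5 216.6] 74
q~ 1.12 [334.5 216.6] 74
q~ 1.13 [334.5 216.6] 74
q~ 1.14 [334.5 216.6] 74
q~ 1.15 [334.5 216.6] 74
q~ 1.16 [334.5 216.6] 74
q~ 1.17 [334.5 216.6] 74
11.15 [ 0.47214245 -0.16526901  0.13919619] [179.92490005  -0.2220313   -6.44828209] [ 0.09239112 -6.23942681  6.39447383]
scene 4.0 (560, 400, 3)
```

View pics/p11.png

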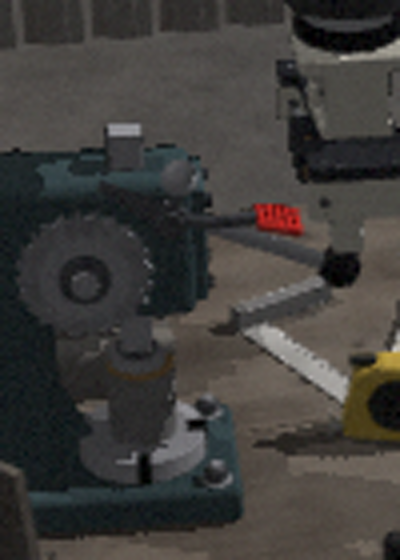

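Request:
{"op": "carry_out", "data": {
  "commands": [0.01,0,-0.05,0,1,0,0,0,0,1]
}}

```text
time_s: 11.4
tcp_pos: [0.4728, -0.1653, 0.1374]
eef_rot: [179.9, -0.3, -6.4]
contact_force: [0.2, -6.2, 8.5]
gripper_width: 0.0004
```

Request:
{"op": "carry_out", "data": {
  "commands": [0.01,0,-0.04,0,1,0,0,0,0,1]
}}

```text
time_s: 11.6
tcp_pos: [0.4733, -0.1654, 0.136]
eef_rot: [179.9, -0.3, -6.4]
contact_force: [-0.9, -6.1, 9.4]
gripper_width: 0.0006
```

Request:
{"op": "carry_out", "data": {
  "commands": [0.01,0,-0.04,0,1,0,0,0,0,1]
}}

```text
time_s: 11.8
tcp_pos: [0.4738, -0.1655, 0.1346]
eef_rot: [179.9, -0.3, -6.4]
contact_force: [-0.5, -7.3, 11.0]
gripper_width: 0.0007
```

Request:
{"op": "carry_out", "data": {
  "commands": [0.01,0,-0.04,0,1,0,0,0,0,1]
}}

```text
time_s: 12.0
tcp_pos: [0.4743, -0.1656, 0.1332]
eef_rot: [179.9, -0.3, -6.4]
contact_force: [-1.1, -6.9, 12.2]
gripper_width: 0.0007
```

```bash
python3 blk.py
```

```text
12.0 [ 0.4743 -0.1656  0.1332] [-1.1 -6.9 12.2]
q~ 1.15 [333.5 218.4] 77
q~ 1.16 [333.5 218.4] 77
q~ 1.17 [333.5 218.4] 77
q~ 1.18 [333.5 218.4] 77
q~ 1.19 [333.5 218.4] 77
q~ 1.2 [333.5 218.4] 77
```

```bash
python3 - <<'E'
from h import *
from plant import cams
import cv2
S=cams.capture("scene")["frame"];A=C["scene"]["frame"]
ga,gb=[cv2.cvtColor(x,cv2.COLOR_RGB2GRAY) for x in(A,S)]
k=4
def up(x):return cv2.resize(x,None,fx=k,fy=k,interpolation=cv2.INTER_CUBIC)
t=up(ga[170:184,272:290]);reg=up(gb[168:205,268:296]);m=cv2.matchTemplate(reg,t,cv2.TM_CCOEFF_NORMED);_,v,_,l=cv2.minMaxLoc(m)
print("ram shift",(l[0]/k+268-272),(l[1]/k+168-170),v)
P=[.669,-.1024,-.1137]
for z in(.296,.2794,.276,.27):print(z,proj("scene",w(P,[-.032,0,z])))
# brass + flange geometry
for n,z in(("rim",.098),("flange top home",.102),("flange top start",.112)):
    print(n,proj("scene",w(P,[-.032,0,z])))
def c(f):return cv2.resize(f[222:272,270:310,::-1],(400,500),interpolation=cv2.INTER_CUBIC)
b=c(S).astype(float)*1.6
cv2.imwrite("pics/p12.png",np.hstack([c(A),np.clip(b,0,255).astype(np.uint8)]))
E
```

```text
ram shift 0.0 6.0 0.8966086506843567
0.296 [281.45374975 175.98196494]
0.2794 [281.77423512 181.85089412]
0.276 [281.83937589 183.04379278]
0.27 [281.95391892 185.14137667]
rim [285.02870089 241.44871314]
flange top home [284.96149177 240.21793756]
flange top start [284.79262446 237.12553335]
```

View pics/p12.png

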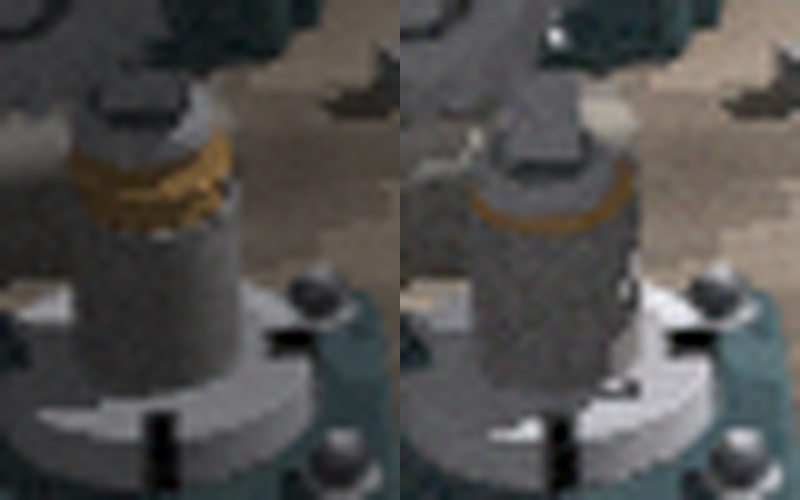

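Request:
{"op": "carry_out", "data": {
  "commands": [0.01,0,-0.05,0,1,0,0,-0.05,0,1,0,0,0,0,1]
}}

```text
time_s: 12.4
tcp_pos: [0.4754, -0.1657, 0.1298]
eef_rot: [179.9, -0.4, -6.4]
contact_force: [-0.2, -7.2, 15.8]
gripper_width: 0.0004
```

```bash
python3 blk.py
```

```text
12.4 [ 0.4754 -0.1657  0.1298] [-0.2 -7.2 15.8]
q~ 1.16 [333.  219.4] 75
q~ 1.17 [333.  219.4] 75
q~ 1.18 [333.  219.4] 75
q~ 1.19 [333.  219.4] 75
q~ 1.2 [333.  219.4] 75
q~ 1.21 [333.  219.4] 75
q~ 1.22 [333.  219.4] 75
```

Request:
{"op": "carry_out", "data": {
  "commands": [0,0,0.1,0,1,0,0,0.2,0,1,0,0,0.5,0,1,0,0,1,0,1,0,0,1,0,1,0,0,1,0,1,0,0,1,0,1,0,0,0,0,1]
}}

```text
time_s: 13.25
tcp_pos: [0.4749, -0.1645, 0.3248]
eef_rot: [-180.0, -0.6, -6.5]
contact_force: [-0.1, -0.4, -0.6]
gripper_width: 0.0003
```

```bash
python3 blk.py; python3 red.py; python3 - <<'E'
from h import *
from plant import cams
import cv2
S=cams.capture("scene")["frame"].astype(int);A=C["scene"]["frame"].astype(int)
for f in(A,S):
    m=(f[...,0]-f[...,2]>45);y,x=np.nonzero(m[225:255,275:298]);print("brass",len(x),(x.min()+275,x.max()+275,y.min()+225,y.max()+225) if len(x) else 0)
def t(x):return cv2.cvtColor(x.astype(np.uint8),cv2.COLOR_RGB2GRAY)
for n,(x0,y0,x1,y1) in(("pipe",(274,246,298,264)),("tape",(330,232,364,264)),("bush12",(280,332,310,386)),("ram",(272,170,290,184))):
    m=cv2.matchTemplate(t(S)[y0-6:y1+14,x0-6:x1+6],t(A)[y0:y1,x0:x1],cv2.TM_CCOEFF_NORMED);_,v,_,l=cv2.minMaxLoc(m);print(n,l[0]-6,l[1]-6,round(v,2))
E
```

```text
13.25 [ 0.4749 -0.1645  0.3248] [-0.1 -0.4 -0.6]
13.3 [ 0.4738 -0.164   0.3218] [ 1.2 -0.   0. ]
scene (np.int64(313), np.int64(324), np.int64(201), np.int64(208), np.float64(318.5), np.float64(204.5), 59)
brass 30 (np.int64(283), np.int64(292), np.int64(235), np.int64(242))
brass 30 (np.int64(277), np.int64(293), np.int64(238), np.int64(244))
pipe 0 0 1.0
tape 0 0 0.97
bush12 0 0 0.77
ram 0 6 0.47
```

```bash
sed -i 's/<45/<60/; s/60<st\[i,4\]<160/40<st[i,4]<300/; s/)<2:/)<4:/' blk.py; python3 blk.py | awk 'NR<4'; python3 - <<'E'
from h import *
P=[.669,-.1024,-.1137]
for q in(1.0,1.13,1.2):print(q,proj("scene",w(P,ball(q))))
from plant import cams
f=cams.capture("scene")["frame"][205:232,322:346].max(2)
import cv2;m=(f<50).astype(np.uint8);n,L,s,c=cv2.connectedComponentsWithStats(m)
print([(s[i].tolist(),(c[i]+[322,205]).round(1).tolist()) for i in range(1,n) if s[i,4]>15])
E
```

```text
13.4 [ 0.4721 -0.1638  0.3185] [ 0.3 -0.1 -0.3]
q~ 1.1 [334.1 217.7] 67
q~ 1.11 [334.1 217.7] 67
1.0 [337.5065564  208.29152629]
1.13 [334.6140259  215.92994008]
1.2 [332.63945877 219.86991034]
[([8, 10, 9, 8, 53], [334.0, 218.5])]
```

```bash
python3 -c "
from plant import r,telemetry
s=telemetry.get_state();print(s['tcp_pos'],s['qd'].round(2));print(r.close_job())"
```

```text
[ 0.4717518  -0.16404105  0.31776595] [ 0.02  0.29 -0.05  0.21 -0.1   0.  ]
the job is handed in; nothing more can be done
None
```

I tipped the pawl fully over with the closed fingertips, then pushed the arm's ball down along its arc until the bush was home. I lifted clear and handed the job in at about 13.5 s; it reports no verdict.

**Last checks (scene camera, after lifting clear):**
- **Pawl:** the pad sits about 28 mm (9.4 px) lower than at the start and stays there.
- **Arm:** the ball stays down at about 1.17 rad. That is slightly past the stated 1.12–1.14, within what the images can resolve.
- **Bush:** seen just before I lifted off, only a thin brass band is left on the pipe rim. The push force was climbing steadily past the expected home height, to about 16 N. The flange-on-rim contact is judged from pixels to roughly 2 mm, not measured directly.
- **Pipe and tape measure:** both show no shift in the image. The robot touches nothing.

**What disagreed or stayed uncertain:**
- **Fingertips:** they touched about 3–5 mm ahead of the reported TCP, not the stated 22 mm, in both the camera views and the contacts. I worked from the contacts. If the tool frame is right and the fingers are short, the grasp point may have come within the 7 mm limit at the thumb pad. If the reported TCP is offset instead, it stayed clear.
- **Spare bushes:** their image match was weak (0.77, at zero shift). I never went near them.
- **Spare pipe:** I did not check it separately.

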